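# Close the tea-sachet box and tuck its flap under the lip

### The arm

A 7-joint arm with a two-finger parallel gripper is mounted at the origin on a cart in front of the work surface, level with it; the furniture and walls round the work are solid. World frame = base frame: x ahead of the robot, y to its left, z up, the work surface at z = 0. Lengths are in m, angles in rad, forces in N, time in s.
With the tool pointing down it reaches from about 0.425 to 1.025 m from the base axis. Payload 9.4 kg.
Tool frame: the origin (TCP) lies at the very end of the fingers, on their centre line; the grasp point (between the pads) lies behind it (robot.grasp_offset is the y of the grasp point in the tool frame, in m); y points along the fingers, x is the direction in which the jaws open and shut, and the axes are right-handed (so a half turn about y gives the same grasp; the last joint's range is limited). The gripper opens to 93 mm and grips with 3 to 60 N. Pads are 15 mm wide; open, the fingers measure 128 mm over their backs; the gripper's body (75 mm by 188 mm) begins 65 mm behind the grasp point.
Start: joints at [-1.363, 0.599, -0.003, 1.599, 0.002, 0.943, -0.08], TCP at [0.204, 0.696, 0.219] pointing down, gripper open.
Joint ranges: [-2.57, 2.57], [-0.35, 1.97], [-1.29, 1.29], [0.11, 2.56], [-1.05, 4.19], [0.11, 1.86], [-2.63, 2.63]. Speed limits (rad/s): [2.22, 2.22, 3.01, 3.01, 3.14, 3.14, 3.14].

### API

Orientations are given as a unit quaternion [w, x, y, z].
In Python, from plant import telemetry, optics, robot gives the robot as it stands.
- The arm moves only by the tool arm_command, never from a script. Its argument "increments" is a list of rows, each a list of 3 entries, a list of its own where there are three numbers: the shift along the world's x, y, z in units of 40 mm (1.0 is 40 mm), then the turn, a rotation vector about the world's x, y, z in units of 5 degrees (1.0 is 5 degrees), then the opening, from 0 (shut) to 1 (fully open). A call has exactly 10 rows; each row shifts and turns the pose as measured when the row begins; what a row does not reach is not made up. A row lasts 1/12 s, in which the tool goes at most 41.7 mm and 7.16 degrees, less where a joint would pass 70% of its speed; a pose out of reach is approached as far as the arm can. A call is refused whole if a number of a shift passes 1 or a number of a turn 1, either way. A call with a gripper value outside its range is refused whole. The fingers move at their own pace and stop on an object; the grip force is fixed at half the most. Time passes only in rows, so rows that do not move let the fingers close, or fill a call up. It gives the time, the measured TCP pose, the force and the opening at its end, in the units of the state.
- telemetry.get_obs(): the state, without advancing time (a new reading comes with each control period).
- optics.get_image(name): name is "side" or "top" or "wrist"; returns a dict with "image" (400x640x3 uint8, red, green, blue), "camera_matrix" (3x3 intrinsics, pixels), "k1" (the pictures are not rectified: a ray, as slopes to the right and down, at radius r is drawn at 1 + k1 r^2 times it, then the intrinsics apply), "T" (4x4, takes a point from camera to world coordinates); the wrist camera has in their place "hand_eye" (4x4, takes a point from camera to tool coordinates, whose origin is the TCP and whose axes are the tool frame's). Camera axes: x right, y up, looking along -z (the intrinsics and any distortion apply to the point x, -y, -z); pixel columns grow to the right and rows downward; lengths in m; the calibration is good to about 2 mm. A picture is of the moment at which its call begins: read the wrist's pose just before it. There is no depth.
- robot.job_done(): hands the job in, once; it reports no verdict.
Trained networks look in a picture, given as the dict that the camera call returned (one of the last four; its "shot" number tells which), for a name from the list of things; names that differ only in an ending like _2 or _b are one class to them, and where a whole thing is asked for, a point or a joint stands for the part that bears it (a point fixed in the world has none). Each returns a list of dicts, best first, with "score" (0 to 1); they miss things now and then, are a little off and sometimes report something else, mostly with a low value. They report only what shows in the picture. A call takes as long as a camera call.
- optics.find_in(query, picture): "position" ([x, y, z] in m, in world coordinates, good to about 4 mm: the middle of the surface that is visible of it).
- optics.pinpoint(query, picture): "position" ([x, y, z] in m, in world coordinates, good to about 4 mm: a listed point, or the origin of a listed thing).
The state is a dict: "time_s": time; "joint_positions": joint angles; "qd": joint speeds; "joint_torque": joint torques, N m; "tool_pos": TCP position; "eef_rot": TCP orientation; "contact_force": force on the tool from outside, world axes, zero at the start; "moment": the same for the moment, N m; "width": finger opening in m.
Only numpy, scipy, OpenCV 4.12 (cv2) and the standard library are available. Lean on these libraries where they do the work, as an engineer would, in place of code of your own. Each camera call takes 0.05 s, during which the arm holds its last target.

### The job

Close the open wooden tea box using only the outside of the fingers: push its standing flap over until it lies flat on the box, then push the flap by the raised batten on it, away from its hinge, until its free edge is tucked fully home beneath the lip at the other end. Do not pinch or grip the flap or its batten, do not lift or tip the box or shove it out of its place, and leave the tin, the cup and the other things round it undisturbed.

Things in the scene. Friction and masses are not known exactly. Their poses are not given: they have to be found in the camera images.
- tea_box: Light wooden box of paper tea sachets, loose, about 1.6 kg, 110 mm (x) by 180 mm (y), open top, walls 65 mm high. Origin: centre of its underside; z up. Hinge end: +y (toward the robot's right); lip end: -y (toward its left). Shelves stand behind it: board fronts at world x = 0.61 m (heights 0.32-0.34 and 0.64-0.66), a post at x = 0.565 (y 0 to 0.07): keep the wrist back, it may lean.
- lip_edge (a point): Middle of the lip's lower inner edge (box frame: 0, -64, 77 mm). Axes as the box. The lip is a strip across the box's full width on the taller (83 mm) end wall, 6 mm thick, from z = 77 to 83 mm, overhanging from y = -90 to y = -64 mm.
- hinge_pin (a point): Middle of the flap's brass hinge pin, which runs along the box's x. Axes as the box. The pin sits in slotted guides: at pin_slide 0 it is at (0, 82, 69) mm in the box frame and it moves with the flap toward the lip.
- pin_slide (a joint): How far the hinge pin, and the flap with it, has slid toward the lip (box -y), m: 0 at the start, 0.022 at its end stop. Sliding friction about 2 N; stays where left. At 0 the lying flap's free edge clears the lip by 7 mm; at 0.022 it is 15 mm beneath it. If slid before the flap lies flat, the flap lands on the lip, not beneath it.
- flap (a joint): Flap angle, rad: 0 = lying flat on the box, 1.57 = upright, at the start 1.8 to 2.25 (leaning outward beyond the hinge end), stop at 2.35. Stiff hinge (0.06 N m friction): stays about where left and needs about 0.5 to 1 N at the free edge.
- flap_edge (a point): Middle of the flap's free edge. The flap is a 6 mm thick wooden panel, 108 mm wide (x), reaching 139 mm from the pin axis to this edge, about 70 g. Axes of the flap: x along the pin (as the box's x), y along the panel from the free edge to the pin, z normal to it out of its outer face (up when it lies flat, outward and down when it leans out). When flat its outer face is 72 mm above the counter.
- flap_batten (a point): Centre of the raised batten on the flap's outer face, 60 mm from the pin axis: 70 mm long (x), 10 mm wide (y), standing 12 mm above the face. Its side toward the hinge is the one to push against. Axes as the flap.
- tea_tin: Round tea tin, 69 mm across, 89 mm tall, beyond the box's hinge end, just past the leaning flap's free edge. Bystander. Origin: centre of its underside.
- tumbler: Small teal glass tumbler, 68 mm across, 84 mm tall, beyond the lip end. Bystander. Origin: centre of its underside.
- creamer: Glass creamer with a metal handle, 80 x 120 x 113 mm, beyond the tumbler. Bystander. Origin: centre of its underside.
- coaster: Round wooden coaster, 95 mm across, 8 mm thick, to the left. Bystander. Origin: centre of its underside.
- espresso_cup: Small striped espresso cup, 63 x 88 x 51 mm, standing on the coaster. Bystander. Origin: centre of its underside.
- teaspoon: Metal teaspoon, 138 x 28 x 12 mm, lying to the left. Bystander. Origin: centre of its underside.

How it is judged:
By the outcome, as a careful person would: the job done as asked, in the order asked, and still so for the second after the job is handed in, with the robot touching nothing.
It also fails if it takes over 54 s, if anything falls off the work surface, if the arm or the gripper's body presses on something with over 40 N, if the wrist force passes 120 N, or if a joint passes its speed limit or range.

## Working session

There is one attempt and no reset: what is moved stays moved. The work goes in short steps, Python scripts to look and compute and a tool call to move; the robot and the scene stay as the last step left them, time stands still between calls to the robot, and variables do not carry over. Pictures are saved under pics/ and viewed, and the job is handed in when it is done.

Besides the shell and the picture viewer there is one more tool, called after "Call:" as name(argument=value, ...) on one line, values as JSON. arm_command: Moves the arm, as the interface text tells. Its arguments: {"type":"object","properties":{"increments":{"type":"array"}},"required":["increments"]}

```bash
ls; mkdir -p pics; cat > h.py <<'E'
import numpy as np, cv2
from plant import telemetry, optics, robot
def snap(name,fn):
    o=telemetry.get_obs(); d=optics.get_image(name)
    cv2.imwrite('pics/'+fn,cv2.cvtColor(d['image'],cv2.COLOR_RGB2BGR)); return o,d
def proj(d,p,T=None):
    T=np.array(d['T']) if T is None else T
    c=np.linalg.inv(T)@np.append(p,1); s=np.array([c[0]/-c[2],-c[1]/-c[2]])
    s=s*(1+d['k1']*(s@s)); K=np.array(d['camera_matrix'])
    return K[:2,:2]@s+K[:2,2]
E
python3 - <<'E'
from h import *
o=telemetry.get_obs()
print({k:np.round(v,3) for k,v in o.items()}, robot.grasp_offset)
for n in ['top','side']:
    o,d=snap(n,n+'0.png')
    print(n,np.round(d['T'],3).tolist())
    for q in ['tea_box','lip_edge','hinge_pin','flap_edge','flap_batten','tea_tin','tumbler','creamer','espresso_cup','coaster','teaspoon']:
        r=optics.pinpoint(q,d)
        print(q,[(np.round(x['position'],3).tolist(),round(x['score'],2),) for x in r[:2]])
E
```

```text
pics
{'time_s': np.float64(0.0), 'joint_positions': array([-1.363,  0.6  , -0.003,  1.6  ,  0.002,  0.943, -0.08 ]), 'qd': array([ 0.001, -0.001, -0.002, -0.   , -0.   , -0.001, -0.   ]), 'joint_torque': array([-2.0000e-03, -7.6504e+01,  1.4970e+00, -2.5236e+01, -5.2000e-02,
        1.7000e-02,  0.0000e+00]), 'tool_pos': array([0.204, 0.695, 0.218]), 'eef_rot': array([-0.566,  0.566,  0.424, -0.424]), 'contact_force': array([ 0.499,  0.861, -0.444]), 'moment': array([ 0.028,  0.042, -0.014]), 'width': np.float64(0.093)} -0.0188
top [[-0.026, 0.995, -0.094, 0.356], [-1.0, -0.027, -0.004, 0.017], [-0.006, 0.094, 0.996, 1.58], [0.0, 0.0, 0.0, 1.0]]
tea_box [([0.484, -0.117, -0.004], 0.59)]
lip_edge [([0.493, -0.05, 0.079], 0.77)]
hinge_pin [([0.478, -0.198, 0.067], 0.89), ([0.476, -0.227, 0.116], 0.21)]
flap_edge [([0.474, -0.253, 0.196], 0.63)]
flap_batten [([0.475, -0.223, 0.117], 0.86)]
tea_tin [([0.499, -0.304, -0.001], 0.96), ([0.471, 0.293, -0.001], 0.56)]
tumbler [([0.503, 0.034, -0.002], 0.66)]
creamer [([0.504, 0.136, 0.002], 0.66)]
espresso_cup [([0.49, 0.443, 0.009], 0.62)]
coaster [([0.489, 0.442, 0.003], 0.68)]
teaspoon [([0.472, 0.295, -0.001], 0.45)]
side [[1.0, 0.009, 0.023, 0.535], [0.015, 0.492, -0.871, -1.408], [-0.019, 0.871, 0.492, 0.894], [0.0, 0.0, 0.0, 1.0]]
tea_box [([0.483, -0.119, 0.001], 0.62), ([0.474, 0.292, 0.002], 0.28)]
lip_edge [([0.486, -0.052, 0.07], 0.64)]
hinge_pin [([0.476, -0.2, 0.067], 0.59)]
flap_edge [([0.469, -0.25, 0.193], 0.67)]
flap_batten [([0.471, -0.232, 0.125], 0.89)]
tea_tin []
tumbler [([0.497, 0.035, -0.002], 0.52)]
creamer [([0.503, 0.142, -0.002], 0.67), ([0.49, 0.444, 0.006], 0.52)]
espresso_cup [([0.492, 0.446, 0.005], 0.49)]
coaster [([0.486, 0.447, -0.0], 0.65)]
teaspoon [([0.477, 0.294, 0.002], 0.48)]
```

View pics/top0.png

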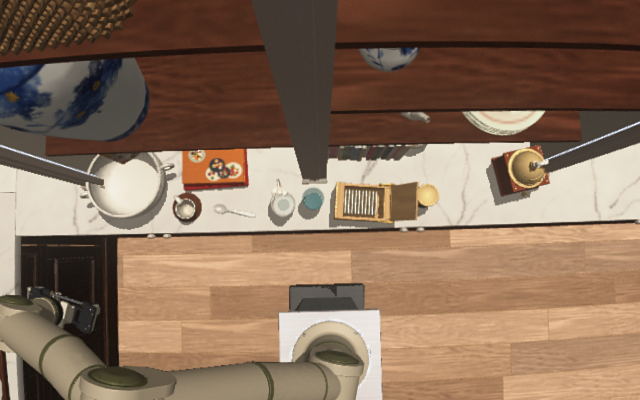

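View pics/side0.png

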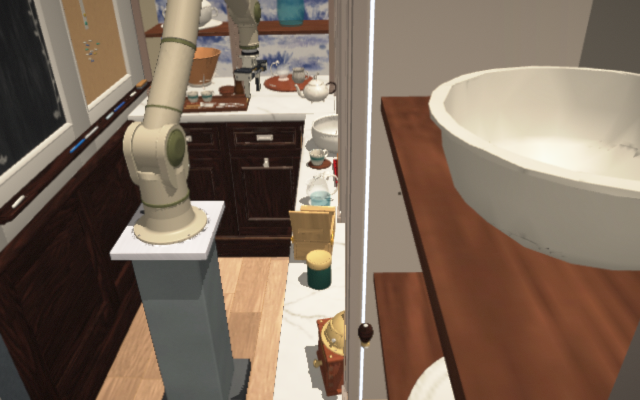

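The top view (about 0.4 px/mm) shows the box at pixels (335–390, 183–222). The flap leans toward the tin at (427,195), and the tumbler is at (312,200). The networks agree across both cameras. The flap angle is about 1.97 rad and the box yaw about 5°. I'll close the fingers and travel over.

Call:
arm_command(increments=[[[0.5,-0.86,0.1],[0,0,-0.9],0],[[0.5,-0.86,0.1],[0,0,-0.9],0],[[0.5,-0.86,0.1],[0,0,-0.9],0],[[0.5,-0.86,0.1],[0,0,-0.9],0],[[0.5,-0.86,0.1],[0,0,-0.9],0],[[0.5,-0.86,0.1],[0,0,-0.9],0],[[0.5,-0.86,0.1],[0,0,-0.9],0],[[0.5,-0.86,0.1],[0,0,-0.9],0],[[0.5,-0.86,0],[0,0,-0.9],0],[[0.5,-0.86,0],[0,0,-0.9],0]])

```text
time_s: 2.03
tool_pos: [0.4007, 0.3451, 0.2511]
eef_rot: [0.69, -0.684, -0.17, 0.168]
contact_force: [0.6, 0.5, -0.4]
width: 0.0307
```

```bash
cat >> h.py <<'E'
from scipy.spatial.transform import Rotation as Ro
def st():
    o=telemetry.get_obs(); q=np.array(o['eef_rot']); R=Ro.from_quat(q[[1,2,3,0]]).as_matrix()
    print('t',round(float(o['time_s']),2),'p',np.round(o['tool_pos'],4),'F',np.round(o['contact_force'],2),'w',round(float(o['width']),4),'q',np.round(o['joint_positions'],2))
    print('toolx',np.round(R[:,0],3),'tooly',np.round(R[:,1],3)); return o,R
E
python3 - <<'E'
from h import *
st()
o,d=snap('top','top1.png')
c=d['image'][130:260,290:470]
cv2.imwrite('pics/crop1.png',cv2.cvtColor(cv2.resize(c,None,fx=4,fy=4,interpolation=cv2.INTER_CUBIC),cv2.COLOR_RGB2BGR))
E
```

```text
t 2.03 p [0.4007 0.3451 0.2511] F [ 0.56  0.54 -0.36] w 0.0307 q [-1.    0.33  0.24  2.03 -0.12  0.79 -0.21]
toolx [0.886 0.463 0.005] tooly [ 0.001  0.009 -1.   ]
```

View pics/crop1.png

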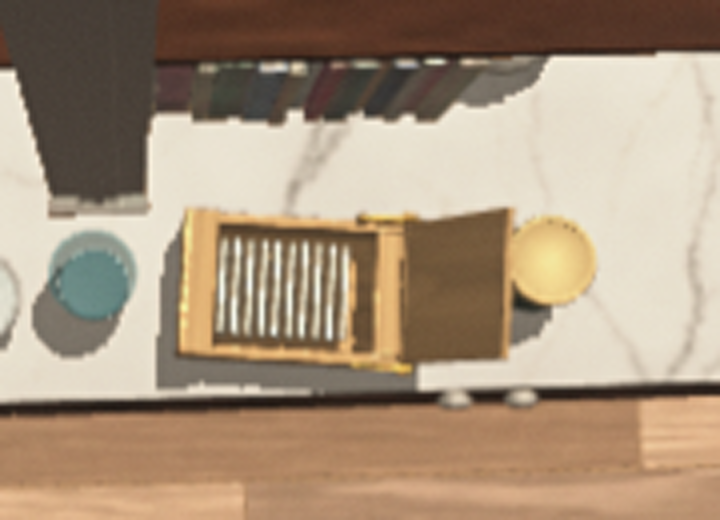

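Call:
arm_command(increments=[[[0.12,-0.9,0],[0,0,-0.65],0],[[0.12,-0.9,0],[0,0,-0.65],0],[[0.12,-0.9,0],[0,0,-0.65],0],[[0.12,-0.9,0],[0,0,-0.65],0],[[0.12,-0.9,0],[0,0,-0.65],0],[[0.12,-0.9,0],[0,0,-0.65],0],[[0.12,-0.9,0],[0,0,-0.65],0],[[0.12,-0.9,0],[0,0,-0.65],0],[[0.12,-0.9,0],[0,0,-0.65],0],[[0.12,-0.9,0],[0,0,-0.65],0]])

```text
time_s: 2.92
tool_pos: [0.4541, -0.0278, 0.2544]
eef_rot: [0.709, -0.703, 0.037, -0.047]
contact_force: [1.9, 0.3, -0.8]
width: 0.0004
```

```bash
python3 - <<'E'
from h import *
st()
E
```

```text
t 2.92 p [ 0.4541 -0.0278  0.2544] F [ 1.88  0.31 -0.83] w 0.0004 q [-0.47  0.24  0.51  2.18 -0.18  0.74  0.05]
toolx [ 0.993 -0.119  0.015] tooly [ 0.016  0.008 -1.   ]
```

Call:
arm_command(increments=[[[0.05,-0.8,0.1],[0,0,0.05],0],[[0.05,-0.8,0.1],[0,0,0.05],0],[[0.05,-0.8,0],[0,0,0.05],0],[[0.05,-0.8,0],[0,0,0.05],0],[[0.05,-0.8,0],[0,0,0.05],0],[[0.05,-0.8,0],[0,0,0.05],0],[[0.05,-0.8,0],[0,0,0.05],0],[[0.05,-0.7,0],[0,0,0],0],[[0,-0.4,0],[0,0,0],0],[[0,0,0],[0,0,0],0]])

```text
time_s: 3.75
tool_pos: [0.4708, -0.3161, 0.2656]
eef_rot: [0.708, -0.704, 0.025, -0.041]
contact_force: [0.5, 0.3, 0.9]
width: 0.0004
```

```bash
python3 - <<'E'
from h import *
st()
for n in ['top','wrist','side']:
    o,d=snap(n,n+'2.png')
    if n=='wrist':
        print(np.round(d['hand_eye'],3).tolist())
    for q in ['lip_edge','hinge_pin','flap_edge','flap_batten','tea_tin']:
        r=optics.pinpoint(q,d)
        print(n,q,[(np.round(x['position'],3).tolist(),round(x['score'],2),) for x in r[:2]])
E
```

```text
t 3.75 p [ 0.4708 -0.3161  0.2656] F [0.5  0.34 0.88] w 0.0004 q [ 0.11  0.38  0.54  1.95 -0.28  0.86  0.71]
toolx [ 0.995 -0.092  0.022] tooly [ 0.023  0.004 -1.   ]
top lip_edge [([0.494, -0.049, 0.081], 0.9), ([0.478, -0.199, 0.067], 0.73)]
top hinge_pin [([0.48, -0.197, 0.067], 0.83), ([0.474, -0.229, 0.119], 0.23)]
top flap_edge [([0.475, -0.255, 0.197], 0.58), ([0.492, -0.05, 0.079], 0.36)]
top flap_batten [([0.476, -0.226, 0.12], 0.56)]
top tea_tin [([0.499, -0.305, 0.001], 0.97), ([0.476, -0.2, 0.068], 0.54)]
[[1.0, -0.0, -0.001, -0.001], [-0.001, 0.281, -0.96, -0.167], [0.0, 0.96, 0.281, 0.078], [0.0, 0.0, 0.0, 1.0]]
wrist lip_edge []
wrist hinge_pin [([0.477, -0.196, 0.07], 0.78)]
wrist flap_edge [([0.472, -0.255, 0.194], 0.84)]
wrist flap_batten [([0.477, -0.229, 0.121], 0.7)]
wrist tea_tin [([0.502, -0.308, 0.0], 0.65)]
side lip_edge [([0.487, -0.055, 0.071], 0.73)]
side hinge_pin [([0.478, -0.199, 0.066], 0.69)]
side flap_edge []
side flap_batten [([0.473, -0.229, 0.126], 0.71)]
side tea_tin [([0.501, -0.308, -0.0], 0.69), ([0.49, 0.448, 0.002], 0.56)]
```

View pics/wrist2.png

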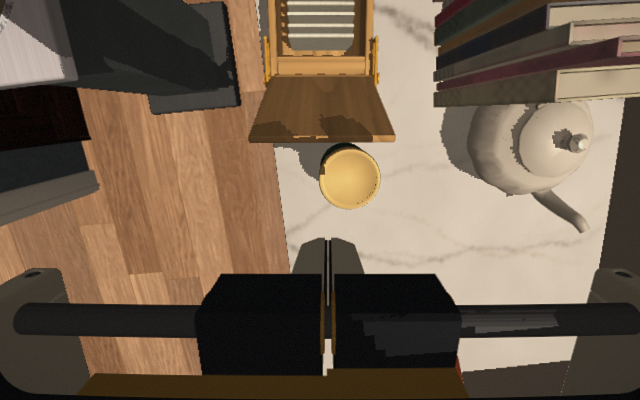

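View pics/side2.png

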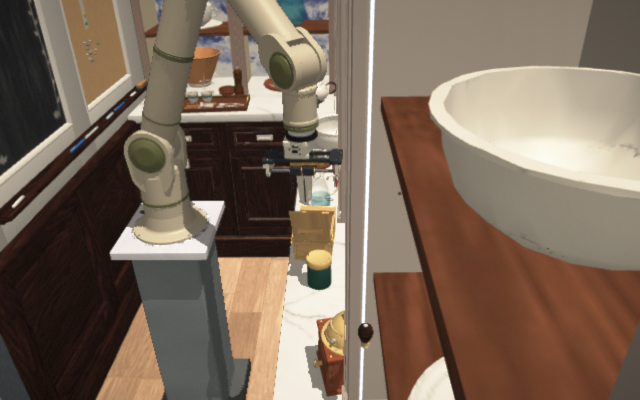

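Call:
arm_command(increments=[[[0,0,-0.4],[0,0,0.05],0],[[0,0,-0.4],[0,0,0.05],0],[[0,0,-0.4],[0,0,0.05],0],[[0,0,-0.4],[0,0,0],0],[[0,0.15,-0.4],[0,0,0],0],[[0,0.15,-0.3],[0,0,0],0],[[0,0.15,-0.1],[0,0,0],0],[[0,0.1,0],[0,0,0],0],[[0,0.1,0],[0,0,0],0],[[0,0,0],[0,0,0],0]])

```text
time_s: 5.48
tool_pos: [0.4719, -0.2867, 0.1671]
eef_rot: [0.709, -0.705, 0.018, -0.036]
contact_force: [-0.3, 0.4, 0.7]
width: 0.0002
```

```bash
python3 - <<'E'
from h import *
st()
E
```

```text
t 5.48 p [ 0.4719 -0.2867  0.1671] F [-0.25  0.44  0.73] w 0.0002 q [ 0.14  0.49  0.45  2.08 -0.39  0.63  0.78]
toolx [ 0.997 -0.077  0.025] tooly [ 0.025  0.005 -1.   ]
```

Call:
arm_command(increments=[[[0.01,0.2,0],[0,0,0],0],[[0.01,0.2,0],[0,0,0],0],[[0.01,0.15,0],[0,0,0],0],[[0.01,0.15,0],[0,0,0],0],[[0.01,0.15,0],[0,0,0],0],[[0.01,0.15,0],[0,0,0],0],[[0.01,0.15,0],[0,0,0],0],[[0.01,0.15,0],[0,0,0],0],[[0.01,0.15,0],[0,0,0],0],[[0.01,0.15,0],[0,0,0],0]])

```text
time_s: 6.32
tool_pos: [0.478, -0.2183, 0.1706]
eef_rot: [0.707, -0.706, 0.016, -0.039]
contact_force: [-0.2, -1.5, 0.4]
width: 0.0004
```

```bash
python3 - <<'E'
from h import *
st()
for n in ['wrist','side']:
    o,d=snap(n,n+'3.png')
    for q in ['hinge_pin','flap_edge','flap_batten','lip_edge']:
        r=optics.pinpoint(q,d)
        print(n,q,[(np.round(x['position'],3).tolist(),round(x['score'],2),) for x in r[:2]])
E
```

```text
t 6.32 p [ 0.478  -0.2183  0.1706] F [-0.15 -1.52  0.36] w 0.0004 q [-0.01  0.45  0.47  2.14 -0.39  0.59  0.66]
toolx [ 0.997 -0.077  0.031] tooly [ 0.032  0.001 -0.999]
wrist hinge_pin [([0.479, -0.195, 0.069], 0.81)]
wrist flap_edge [([0.48, -0.209, 0.205], 0.88)]
wrist flap_batten [([0.477, -0.209, 0.128], 0.72)]
wrist lip_edge []
side hinge_pin [([0.476, -0.195, 0.066], 0.82)]
side flap_edge [([0.476, -0.205, 0.205], 0.71)]
side flap_batten [([0.479, -0.211, 0.134], 0.93)]
side lip_edge [([0.501, -0.309, -0.002], 0.61), ([0.485, -0.051, 0.07], 0.57)]
```

View pics/wrist3.png

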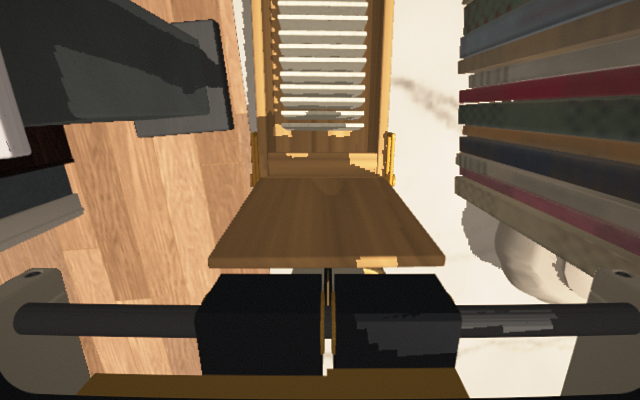

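Call:
arm_command(increments=[[[0,0,0.25],[0,0,0],0],[[0,0,0.25],[0,0,0],0],[[0,0.05,0],[0,0,0],0],[[0.01,0.13,0],[0,0,0],0],[[0.01,0.13,0],[0,0,0],0],[[0.01,0.13,0],[0,0,0],0],[[0.01,0.13,0],[0,0,0],0],[[0.01,0.13,0],[0,0,0],0],[[0.01,0.13,0],[0,0,0],0],[[0.01,0.13,0],[0,0,0],0]])

```text
time_s: 7.65
tool_pos: [0.4806, -0.1782, 0.1931]
eef_rot: [0.707, -0.706, 0.017, -0.04]
contact_force: [0.5, -0.9, -0.5]
width: 0.0005
```

```bash
python3 - <<'E'
from h import *
st()
E
```

```text
t 7.65 p [ 0.4806 -0.1782  0.1931] F [ 0.51 -0.9  -0.48] w 0.0005 q [-0.12  0.41  0.51  2.15 -0.35  0.63  0.56]
toolx [ 0.996 -0.08   0.032] tooly [ 0.032  0.001 -0.999]
```

Call:
arm_command(increments=[[[0.01,0.14,-0.09],[0,0,0],0],[[0.01,0.14,-0.09],[0,0,0],0],[[0.01,0.14,-0.09],[0,0,0],0],[[0.01,0.14,-0.09],[0,0,0],0],[[0.01,0.14,-0.1],[0,0,0],0],[[0.01,0.13,-0.11],[0,0,0],0],[[0.01,0.13,-0.11],[0,0,0],0],[[0.01,0.13,-0.11],[0,0,0],0],[[0.01,0.13,-0.11],[0,0,0],0],[[0.01,0.13,-0.11],[0,0,0],0]])

```text
time_s: 8.48
tool_pos: [0.4851, -0.1176, 0.1485]
eef_rot: [0.707, -0.706, 0.016, -0.039]
contact_force: [0.4, -0.7, 0.1]
width: 0.0007
```

```bash
python3 - <<'E'
from h import *
st()
for n in ['wrist']:
    o,d=snap(n,n+'4.png')
    for q in ['hinge_pin','flap_edge','flap_batten','lip_edge']:
        r=optics.pinpoint(q,d)
        print(n,q,[(np.round(x['position'],3).tolist(),round(x['score'],2),) for x in r[:2]])
E
```

```text
t 8.48 p [ 0.4851 -0.1176  0.1485] F [ 0.4  -0.69  0.05] w 0.0007 q [-0.19  0.46  0.45  2.22 -0.42  0.51  0.5 ]
toolx [ 0.996 -0.079  0.032] tooly [ 0.032  0.001 -0.999]
wrist hinge_pin []
wrist flap_edge [([0.487, -0.095, 0.152], 0.65)]
wrist flap_batten []
wrist lip_edge [([0.497, -0.052, 0.075], 0.92), ([0.489, -0.096, 0.157], 0.15)]
```

View pics/wrist4.png

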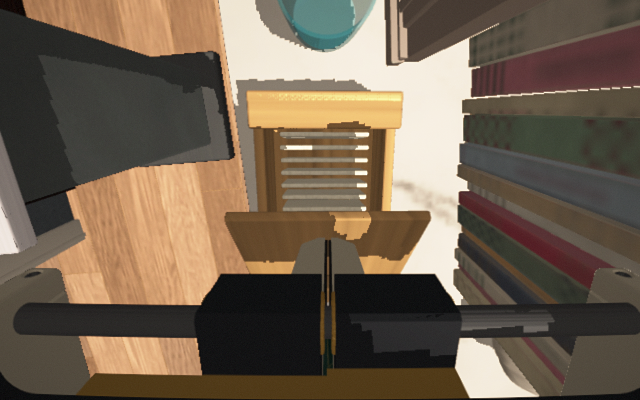

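Call:
arm_command(increments=[[[0.01,0.09,-0.12],[0,0,0],0],[[0.01,0.08,-0.12],[0,0,0],0],[[0.01,0.08,-0.12],[0,0,0],0],[[0.01,0.07,-0.13],[0,0,0],0],[[0,0.06,-0.13],[0,0,0],0],[[0,0.06,-0.13],[0,0,0],0],[[0,0.05,-0.13],[0,0,0],0],[[0,0.04,-0.13],[0,0,0],0],[[0,0.03,-0.13],[0,0,0],0],[[0,0.02,-0.13],[0,0,0],0]])

```text
time_s: 9.57
tool_pos: [0.4876, -0.0937, 0.0942]
eef_rot: [0.707, -0.706, 0.016, -0.041]
contact_force: [-2.0, -0.9, 0.6]
width: 0.0004
```

```bash
python3 - <<'E'
from h import *
st()
E
```

```text
t 9.57 p [ 0.4876 -0.0937  0.0942] F [-2.02 -0.89  0.59] w 0.0004 q [-0.16  0.54  0.34  2.27 -0.52  0.37  0.54]
toolx [ 0.996 -0.08   0.035] tooly [ 0.035  0.    -0.999]
```

Call:
arm_command(increments=[[[0,0,-0.08],[0,0,0],0],[[0,0,-0.08],[0,0,0],0],[[0,0,-0.08],[0,0,0],0],[[0,0,-0.06],[0,0,0],0],[[0,0,-0.05],[0,0,0],0],[[0,0,-0.04],[0,0,0],0],[[0,0,-0.04],[0,0,0],0],[[0,0,-0.03],[0,0,0],0],[[0,0,-0.03],[0,0,0],0],[[0,0,-0.02],[0,0,0],0]])

```text
time_s: 10.4
tool_pos: [0.4873, -0.0941, 0.0714]
eef_rot: [0.707, -0.706, 0.017, -0.041]
contact_force: [-4.1, 1.5, 25.3]
width: 0.0003
```

```bash
python3 - <<'E'
from h import *
st()
for n in ['wrist']:
    o,d=snap(n,n+'5.png')
    for q in ['hinge_pin','flap_edge','flap_batten','lip_edge']:
        r=optics.pinpoint(q,d)
        print(n,q,[(np.round(x['position'],3).tolist(),round(x['score'],2),) for x in r[:2]])
E
```

```text
t 10.4 p [ 0.4873 -0.0941  0.0714] F [-4.09  1.48 25.25] w 0.0003 q [-0.12  0.58  0.29  2.28 -0.55  0.31  0.56]
toolx [ 0.996 -0.081  0.034] tooly [ 0.034  0.001 -0.999]
wrist hinge_pin [([0.499, 0.04, 0.001], 0.31)]
wrist flap_edge [([0.49, -0.06, 0.066], 0.96)]
wrist flap_batten []
wrist lip_edge [([0.493, -0.05, 0.078], 0.68)]
```

View pics/wrist5.png

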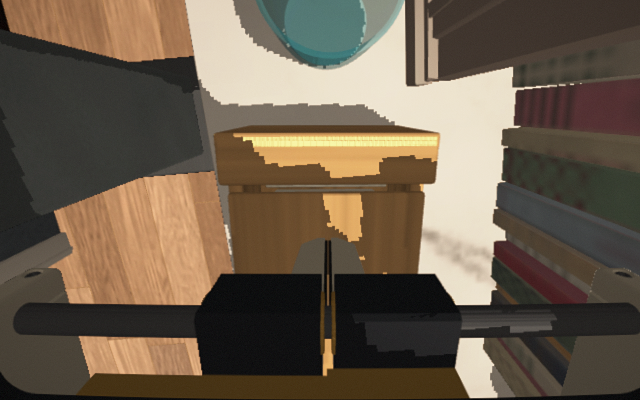

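Call:
arm_command(increments=[[[0,0,0.15],[0,0,0],0],[[0,0,0.3],[0,0,0],0],[[0,0,0.4],[0,0,0],0],[[0,0,0.4],[0,0,0],0],[[-0.03,-0.33,0],[0,0,0],0],[[-0.03,-0.33,0],[0,0,0],0],[[-0.03,-0.33,0],[0,0,0],0],[[-0.03,-0.33,0],[0,0,0],0],[[-0.03,-0.3,0],[0,0,0],0],[[0,0,0],[0,0,0],0]])

```text
time_s: 11.48
tool_pos: [0.4816, -0.1604, 0.1273]
eef_rot: [0.707, -0.706, 0.014, -0.041]
contact_force: [0.2, 0.5, 0.7]
width: 0.0009
```

```bash
python3 - <<'E'
from h import *
st()
for n in ['wrist','side','top']:
    o,d=snap(n,n+'6.png')
    for q in ['hinge_pin','flap_edge','flap_batten','lip_edge']:
        r=optics.pinpoint(q,d)
        print(n,q,[(np.round(x['position'],3).tolist(),round(x['score'],2),) for x in r[:2]])
E
```

```text
t 11.48 p [ 0.4816 -0.1604  0.1273] F [0.16 0.49 0.72] w 0.0009 q [-0.06  0.5   0.39  2.22 -0.45  0.46  0.61]
toolx [ 0.996 -0.078  0.037] tooly [ 0.037  0.    -0.999]
wrist hinge_pin []
wrist flap_edge [([0.49, -0.06, 0.065], 0.59)]
wrist flap_batten [([0.484, -0.137, 0.078], 0.83)]
wrist lip_edge [([0.495, -0.053, 0.078], 0.87)]
side hinge_pin [([0.476, -0.196, 0.07], 0.77)]
side flap_edge [([0.488, -0.056, 0.067], 0.64), ([0.487, -0.052, 0.071], 0.36)]
side flap_batten [([0.482, -0.139, 0.081], 0.92)]
side lip_edge [([0.486, -0.05, 0.069], 0.84)]
top hinge_pin [([0.501, 0.037, -0.002], 0.7)]
top flap_edge [([0.494, -0.06, 0.072], 0.61)]
top flap_batten [([0.485, -0.133, 0.075], 0.67)]
top lip_edge []
```

View pics/wrist6.png

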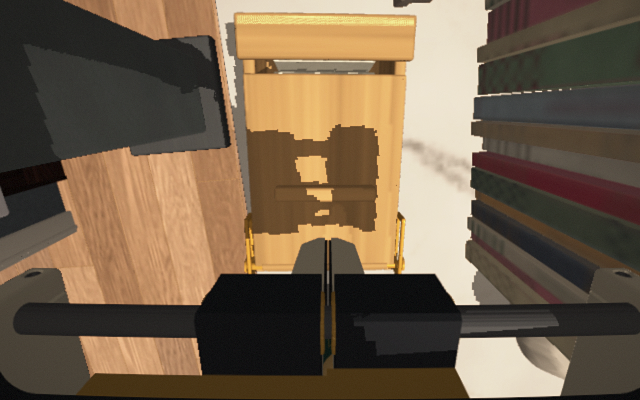

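Call:
arm_command(increments=[[[0,0,-0.2],[0,0,0],0],[[0,0,-0.2],[0,0,0],0],[[0,0,-0.2],[0,0,0],0],[[0,0,-0.2],[0,0,0],0],[[0,0,-0.15],[0,0,0],0],[[0,0,-0.12],[0,0,0],0],[[0,0,-0.08],[0,0,0],0],[[0,0,-0.05],[0,0,0],0],[[0,0,0],[0,0,0],0],[[0,0,0],[0,0,0],0]])

```text
time_s: 13.07
tool_pos: [0.4811, -0.1582, 0.0723]
eef_rot: [0.708, -0.705, 0.015, -0.039]
contact_force: [-0.6, 0.3, 3.7]
width: 0.0006
```

```bash
python3 - <<'E'
from h import *
st()
E
```

```text
t 13.07 p [ 0.4811 -0.1582  0.0723] F [-0.61  0.26  3.72] w 0.0006 q [ 0.02  0.59  0.28  2.25 -0.53  0.33  0.68]
toolx [ 0.997 -0.076  0.034] tooly [ 0.035  0.002 -0.999]
```

Call:
arm_command(increments=[[[0,0,0.08],[0,0,0],0],[[0,0,0.02],[0,0,0],0],[[0,0.05,0],[0,0,0],0],[[0,0.05,0],[0,0,0],0],[[0,0.05,0],[0,0,0],0],[[0,0.05,0],[0,0,0],0],[[0,0.05,0],[0,0,0],0],[[0,0.05,0],[0,0,0],0],[[0,0.05,0],[0,0,0],0],[[0,0,0],[0,0,0],0]])

```text
time_s: 13.9
tool_pos: [0.4822, -0.1442, 0.0779]
eef_rot: [0.707, -0.706, 0.014, -0.041]
contact_force: [0.7, -0.5, -0.3]
width: 0.0007
```

```bash
python3 - <<'E'
from h import *
st()
o,d=snap('wrist','wrist7.png')
for q in ['flap_edge','flap_batten','lip_edge']:
        r=optics.pinpoint(q,d)
        print(q,[(np.round(x['position'],3).tolist(),round(x['score'],2),) for x in r[:2]])
E
```

```text
t 13.9 p [ 0.4822 -0.1442  0.0779] F [ 0.75 -0.47 -0.27] w 0.0007 q [-0.02  0.57  0.29  2.26 -0.53  0.33  0.65]
toolx [ 0.996 -0.077  0.038] tooly [ 0.038 -0.001 -0.999]
flap_edge [([0.491, -0.054, 0.067], 0.69)]
flap_batten []
lip_edge [([0.494, -0.048, 0.078], 0.68)]
```

View pics/wrist7.png

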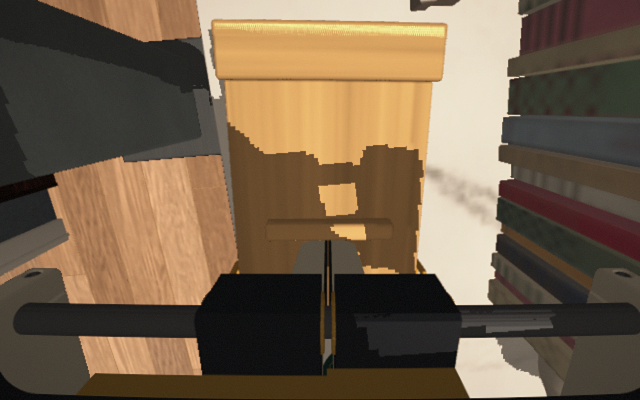

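Call:
arm_command(increments=[[[0,0.03,-0.03],[0,0,0],0],[[0,0.05,-0.03],[0,0,0],0],[[0.01,0.05,0],[0,0,0],0],[[0,0.05,0],[0,0,0],0],[[0.01,0.05,0],[0,0,0],0],[[0,0.05,0],[0,0,0],0],[[0.01,0.05,0],[0,0,0],0],[[0,0.03,0],[0,0,0],0],[[0,0,0],[0,0,0],0],[[0,0,0],[0,0,0],0]])

```text
time_s: 14.93
tool_pos: [0.4832, -0.1302, 0.0756]
eef_rot: [-0.706, 0.707, -0.014, 0.042]
contact_force: [-1.2, -2.5, 0.2]
width: 0.0006
```

```bash
python3 - <<'E'
from h import *
st()
for n in ['wrist','side']:
    o,d=snap(n,n+'8.png')
    for q in ['hinge_pin','flap_edge','flap_batten','lip_edge']:
        r=optics.pinpoint(q,d)
        print(n,q,[(np.round(x['position'],3).tolist(),round(x['score'],2),) for x in r[:2]])
E
```

```text
t 14.93 p [ 0.4832 -0.1302  0.0756] F [-1.25 -2.54  0.19] w 0.0006 q [-0.05  0.58  0.29  2.27 -0.54  0.32  0.63]
toolx [ 0.996 -0.079  0.039] tooly [ 0.039 -0.002 -0.999]
wrist hinge_pin []
wrist flap_edge [([0.494, -0.049, 0.074], 0.17)]
wrist flap_batten [([0.486, -0.115, 0.078], 0.93)]
wrist lip_edge [([0.492, -0.054, 0.078], 0.85)]
side hinge_pin [([0.48, -0.176, 0.07], 0.93), ([0.498, 0.041, 0.0], 0.57)]
side flap_edge [([0.488, -0.034, 0.065], 0.93)]
side flap_batten [([0.486, -0.115, 0.085], 0.81)]
side lip_edge [([0.5, -0.309, -0.002], 0.69), ([0.489, -0.05, 0.069], 0.66)]
```

View pics/wrist8.png

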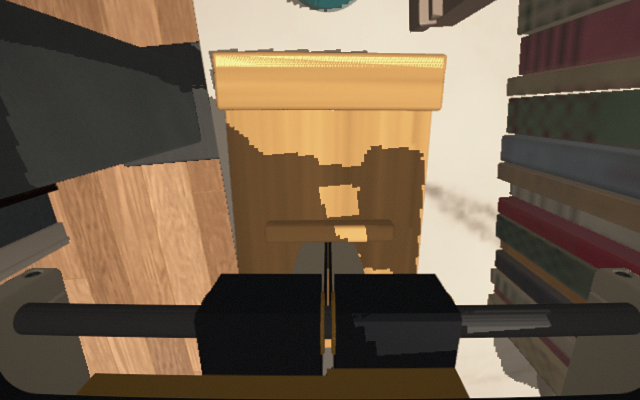

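Call:
arm_command(increments=[[[0,0.03,0],[0,0,0],0],[[0,0.03,0],[0,0,0],0],[[0,0.02,0],[0,0,0],0],[[0,0,0],[0,0,0],0],[[0,0,0],[0,0,0],0],[[0,0,0],[0,0,0],0],[[0,0,0],[0,0,0],0],[[0,0,0],[0,0,0],0],[[0,0,0],[0,0,0],0],[[0,0,0],[0,0,0],0]])

```text
time_s: 16.27
tool_pos: [0.4832, -0.1302, 0.0756]
eef_rot: [-0.705, 0.708, -0.015, 0.043]
contact_force: [-0.5, -3.0, 0.6]
width: 0.0004
```

```bash
python3 - <<'E'
from h import *
st()
for n in ['wrist','side']:
    o,d=snap(n,n+'9.png')
    for q in ['hinge_pin','flap_edge','flap_batten','lip_edge']:
        r=optics.pinpoint(q,d)
        print(n,q,[(np.round(x['position'],3).tolist(),round(x['score'],2),) for x in r[:2]])
E
```

```text
t 16.27 p [ 0.4832 -0.1302  0.0756] F [-0.55 -2.98  0.64] w 0.0004 q [-0.06  0.58  0.3   2.27 -0.54  0.32  0.63]
toolx [ 0.996 -0.082  0.041] tooly [ 0.04  -0.007 -0.999]
wrist hinge_pin [([0.494, -0.053, 0.077], 0.4)]
wrist flap_edge []
wrist flap_batten [([0.488, -0.114, 0.079], 0.76)]
wrist lip_edge [([0.495, -0.05, 0.078], 0.75)]
side hinge_pin [([0.478, -0.174, 0.069], 0.94)]
side flap_edge [([0.492, -0.035, 0.065], 0.6)]
side flap_batten [([0.484, -0.115, 0.082], 0.86)]
side lip_edge [([0.489, -0.05, 0.072], 0.65)]
```

Call:
arm_command(increments=[[[0,0.04,0],[0,0,0],0],[[0,0.04,0],[0,0,0],0],[[0,0.04,0],[0,0,0],0],[[0,0.04,0],[0,0,0],0],[[0,0.04,0],[0,0,0],0],[[0,0.04,0],[0,0,0],0],[[0,0.04,0],[0,0,0],0],[[0,0.04,0],[0,0,0],0],[[0,0.04,0],[0,0,0],0],[[0,0.04,0],[0,0,0],0]])

```text
time_s: 17.6
tool_pos: [0.4832, -0.1298, 0.0759]
eef_rot: [-0.697, 0.715, -0.018, 0.052]
contact_force: [-1.7, -9.0, -1.5]
width: 0.0006
```

```bash
python3 - <<'E'
from h import *
st()
E
```

```text
t 17.6 p [ 0.4832 -0.1298  0.0759] F [-1.74 -8.95 -1.48] w 0.0006 q [-0.09  0.58  0.32  2.28 -0.55  0.3   0.6 ]
toolx [ 0.994 -0.097  0.05 ] tooly [ 0.047 -0.028 -0.998]
```

9 N with no further travel means the end stop is reached. I'll back off and lift clear.

Call:
arm_command(increments=[[[0,-0.1,0],[0,0,0],0],[[0,-0.15,0],[0,0,0],0],[[0,-0.1,0.05],[0,0,0],0],[[0,0,0.2],[0,0,0],0],[[0,0,0.5],[0,0,0],0],[[0,0,0.6],[0,0,0],0],[[0,0,0.6],[0,0,0],0],[[0,-0.4,0.6],[0,0,0],0],[[0,-0.6,0.6],[0,0,0],0],[[0,-0.6,0.3],[0,0,0],0]])

```text
time_s: 18.43
tool_pos: [0.4792, -0.2021, 0.2194]
eef_rot: [-0.7, 0.712, -0.019, 0.044]
contact_force: [1.4, -0.6, -0.2]
width: 0.0001
```

```bash
python3 - <<'E'
from h import *
st()
for n in ['wrist','side','top']:
    o,d=snap(n,n+'a.png')
    for q in ['tea_box','hinge_pin','flap_edge','flap_batten','lip_edge','tea_tin','tumbler']:
        r=optics.pinpoint(q,d)
        print(n,q,[(np.round(x['position'],3).tolist(),round(x['score'],2),) for x in r[:2]])
E
```

```text
t 18.43 p [ 0.4792 -0.2021  0.2194] F [ 1.43 -0.59 -0.24] w 0.0001 q [-0.14  0.38  0.58  2.12 -0.32  0.69  0.56]
toolx [ 0.995 -0.088  0.036] tooly [ 0.035 -0.018 -0.999]
wrist tea_box [([0.484, -0.115, -0.001], 0.76)]
wrist hinge_pin [([0.484, -0.175, 0.069], 0.73)]
wrist flap_edge []
wrist flap_batten [([0.483, -0.118, 0.079], 0.83), ([0.5, -0.309, -0.001], 0.61)]
wrist lip_edge [([0.495, -0.05, 0.078], 0.82)]
wrist tea_tin [([0.503, -0.308, 0.002], 0.57), ([0.481, -0.174, 0.069], 0.49)]
wrist tumbler []
side tea_box [([0.485, -0.114, 0.002], 0.77), ([0.5, 0.04, 0.001], 0.7)]
side hinge_pin [([0.479, -0.174, 0.069], 0.86)]
side flap_edge [([0.492, -0.035, 0.068], 0.76)]
side flap_batten [([0.485, -0.113, 0.082], 0.96)]
side lip_edge [([0.49, -0.05, 0.07], 0.81)]
side tea_tin [([0.501, -0.307, -0.003], 0.69)]
side tumbler [([0.497, 0.038, -0.002], 0.55)]
top tea_box [([0.484, -0.118, -0.0], 0.65)]
top hinge_pin [([0.48, -0.177, 0.068], 0.98)]
top flap_edge [([0.493, -0.038, 0.067], 0.85)]
top flap_batten [([0.485, -0.113, 0.079], 0.65)]
top lip_edge [([0.494, -0.05, 0.077], 0.62)]
top tea_tin [([0.488, 0.443, -0.0], 0.26)]
top tumbler [([0.501, 0.037, -0.001], 0.59)]
```

View pics/wrista.png

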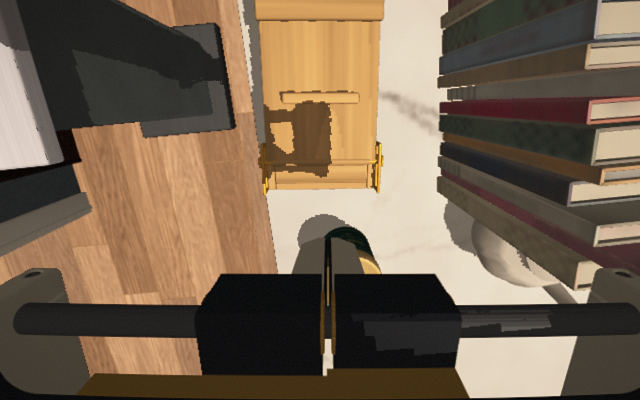

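View pics/topa.png

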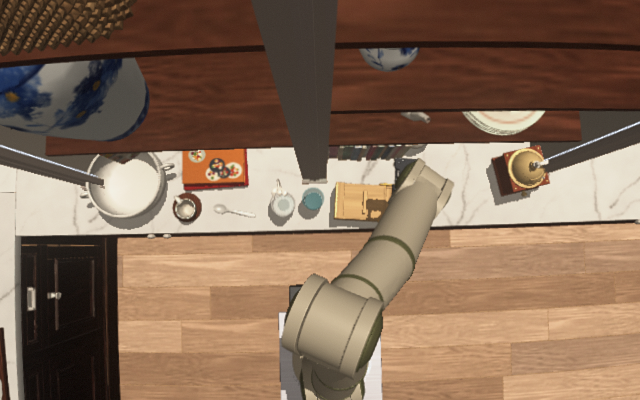

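```bash
python3 - <<'E'
from h import *
a=cv2.imread('pics/top0.png')[178:230,328:350]; b=cv2.imread('pics/topa.png')
r=cv2.matchTemplate(b[170:240,318:360],a,cv2.TM_CCOEFF_NORMED); print(cv2.minMaxLoc(r))
st()
robot.job_done()
E
```

```text
(-0.1952049434185028, 0.8304750323295593, (0, 0), (10, 8))
t 19.63 p [ 0.4787 -0.202   0.2163] F [0.9  0.28 0.5 ] w 0.0005 q [-0.14  0.39  0.58  2.12 -0.33  0.68  0.56]
toolx [ 0.995 -0.09   0.034] tooly [ 0.032 -0.019 -0.999]
the job is handed in; nothing more can be done
```

The tea box is closed, and I handed the job in at about 19.6 s. With the fingers shut, I pushed the flap over until it lay flat. I then pushed it by the hinge side of its batten until it stopped under the lip, and backed off clear of everything.

- **Slide:** the hinge pin moved from y ≈ -0.197 to ≈ -0.175, which is the full 22 mm to within the roughly 4 mm detection error. The free edge is now at y ≈ -0.036, about 15 mm beneath the lip at ≈ -0.050. At the end the flap resisted about 9 N with only 0.4 mm of movement, so I took that as the end stop.
- **Box:** the networks place it within about 4 mm of where it started, which is their accuracy. Template matching on the top camera found no shift of the lip end at whole-pixel resolution (about 2.5 mm), with a match score of 0.83.
- **Bystanders:** the tin and tumbler read the same as before within that error. I checked the creamer, coaster, cup and teaspoon only by eye in the last top picture, where they look unmoved.
- **Force:** I pressed the flap flat with about 25 N at the end of that stroke, and briefly rested the fingertips on it at about 4 N before pushing the batten. The 25 N was through the fingertips and below the 40 N limit set for the arm and gripper body.
- **Disagreements:** in the final pictures the wrist view did not find the flap's free edge, and the top view did not find the tin, which the arm was hiding. The side view found both, and the top view also found the free edge.

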